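# Zero the bridge depth gauge on its setting stand

## Robot

A 7-joint arm with a two-finger parallel gripper is mounted at the origin on the work surface. World frame = base frame: x ahead of the robot, y to its left, z up, the work surface at z = 0. Lengths are in mm, angles in rad, forces in N, time in s.
With the tool pointing down it reaches from about 400 to 875 mm from the base axis. Payload 4.4 kg.
Tool frame: the origin (TCP) lies at the very end of the fingers, on their centre line; the grasp point (between the pads) lies 19 mm behind it; y points along the fingers, z is the direction in which the jaws open and shut, and the axes are right-handed (so a half turn about y gives the same grasp; the last joint's range is limited). The gripper opens to 85 mm and grips with 20 to 120 N. Pads are 22 mm wide; open, the fingers measure 114 mm over their backs; the gripper's body (76 mm by 85 mm) begins 54 mm behind the grasp point. The pads swing forward as they close: fully open they stand 13 mm farther back than shut.
Start: joints at [-0.066, 0.628, 0.038, 1.517, -0.027, 0.996, -0.02], TCP at [650.014, 0.027, 231.313] pointing down, gripper open.
Joint ranges: [-3.06, 3.06], [-0.37, 2.12], [-1.25, 1.32], [0.18, 2.47], [-1.1, 4.24], [0.23, 1.98], [-2.94, 2.94]. Speed limits (rad/s): [2.57, 2.57, 3.14, 3.14, 3.14, 3.14, 3.14].

## Interface

Orientations are given as [roll, pitch, yaw] about the fixed x, y, z axes, in that order (R = Rz(yaw) Ry(pitch) Rx(roll)).
In Python, from cell import * gives the robot as it stands.
- The arm moves only by the tool apply_moves, never from a script. Its argument "targets" is a list of rows, each a list of 6 numbers: the shift along the tool's x, y, z in units of 40 mm (1.0 is 40 mm), then the turn, a rotation vector about the tool's x, y, z in units of 8 degrees (1.0 is 8 degrees). A call has 1 to 12 rows; each row shifts and turns the commanded pose from where the row before left it, along the tool's axes as they then stand; what a row does not reach is not made up. A row lasts 1/8 s, in which the tool goes at most 62.5 mm and 10.7 degrees, less where a joint would pass 70% of its speed; a pose out of reach is approached as far as the arm can. A call is refused whole if a number of a shift passes 1 or a number of a turn 1, either way. A call with a gripper value outside its range is refused whole. "jaw" is the gripper command: -1 is shut, 1 is fully open, values between are in proportion, set as the call begins (left out, the last holds). The fingers move at their own pace and stop on an object; the grip force is fixed at half the most. Time passes only in rows, so rows that do not move let the fingers close. It gives the time, the measured TCP pose, the force and the opening at its end, in the units of the state.
- read_state(): the state, without advancing time (a new reading comes with each control period).
- get_image(name): name is "scene" or "side" or "wrist"; returns the picture (400x640x3 uint8, red, green, blue); there is no depth.
- calibration(name): a dict with "fx", "fy", "cx", "cy" (pixels), "world_from_camera" (4x4, takes a point from camera to world coordinates). Camera axes: x right, y down, z forward; pixel columns grow to the right and rows downward; lengths in mm; the calibration is good to about 2 mm. A picture is of the moment at which its call begins: read the wrist's pose just before it. calibration takes no time and is no camera call; for the wrist camera it gives the pose at the moment of the call.
- finish_job(): hands the job in, once; it reports no verdict.
The state is a dict: "clock": time; "qpos": joint angles; "qd": joint speeds; "tau": joint torques, N m; "eef_pos": TCP position; "tool_rot": TCP orientation; "force": force on the tool from outside, world axes, zero at the start; "torque": the same for the moment, N m; "width": finger opening in mm.
Only numpy, scipy, OpenCV 4.12 (cv2) and the standard library are available. Lean on these libraries where they do the work, as an engineer would, in place of code of your own. Each camera call takes 0.05 s, during which the arm holds its last target. There are 200 camera calls.

## Task

Pick up the blue depth gauge by its yellow fin and set it down level in the fenced trough of the green setting stand, the dial above the brass anvil so that the anvil pushes the plunger in, and let go. Then turn the dial's bezel, taking a fresh hold as often as needed, until the green zero mark lies right under the tip of the red pointer, and leave the gauge sitting fully home in the stand. Keep the gauge upright all the time, and leave the copper dish, the cup, the box of brass fittings and the bottle where they are.

Things in the scene. Friction and masses are not known exactly. Their poses are not given: they have to be found in the camera images.
- gauge: Loose bridge depth gauge, about 0.75 kg. Blue beam 180 long (x), 24 wide (y), on two steel feet 20 high (15 x 44 mm) at its two ends; beam top 36 above the foot soles. Origin: centre of the soles' plane, under the middle of the beam; x along the beam towards the dial end, z up. The dial stands at x = +48, the yellow fin at x = -20.
- fin_grip (a point): Where to hold the upright yellow lifting fin (44 long along the beam, 14 thick across it, from 36 to 80 above the soles; this point 62 above the soles, 18 below the fin's top). The gauge balances close to it.
- dial_centre (a point): On the upright axis of the dial, 60 above the soles, 48 from the gauge's origin towards +x: a good height to grip the bezel. The bezel is a round fluted dark-steel ring, 64 mm diameter, 48 to 66 above the soles, over a fixed neck of 48 mm diameter; it turns many turns either way (friction 0.06 N m) and carries the white 18-division scale.
- zero_mark (a point): The zero on the bezel's scale: a broad green bar, 14 x 7 mm, lying radially at the rim of the white dial face. This point is 25 mm from the dial axis, 68 above the soles, and turns with the bezel.
- pointer_tip (a point): Tip of the slim red pointer above the white face, 25 mm from the dial axis and 68 above the soles. The plunger drives the pointer (not the bezel): 1 mm of plunger travel turns it 0.2 rad clockwise seen from above, so it moves when the gauge is set on the anvil.
- plunger_tip (a point): Lower end of the sprung steel plunger (8 mm diameter, 11 mm travel, 1 to 2 N) under the dial, at x = +48 of the gauge; when free it hangs 6 mm above the plane of the soles.
- stand: Fixed setting stand: aluminium plate 260 (x) x 120 (y) x 15 mm, on it a trough of green fences 15 high, inside 186 x 49 mm at the floor, flaring to 198 x 61 at the top. Origin: centre of the plate's underside; x along the trough, brass anvil at x = +48. With the gauge home their x axes point the same way and the gauge's origin is at 0, 0, +15 here.
- anvil_top (a point): Centre of the top of the brass anvil, a post of 18 mm diameter in the trough floor; its height varies, 9 to 13 mm above the plate, so it pushes the plunger in by 3 to 7 mm.
- dish: Bystander: copper dished end, 170 mm across, 40 high; origin at the centre of its underside.
- cup: Bystander: white cup, 72 mm across, 90 high; origin at the centre of its underside.
- fittings: Bystander: blue box 120 x 160 x 60 mm full of brass fittings; origin at the centre of its underside.
- bottle: Bystander: white bottle with red cap, 66 mm across, 160 high; origin at the centre of its underside.

How it is judged:
By the outcome, as a careful person would: the job done as asked, in the order asked, and still so for the second after the job is handed in, with the robot touching nothing.
It also fails if it takes over 61 s, if anything falls off the work surface, if the arm or the gripper's body presses on something with over 40 N, if the wrist force passes 120 N, or if a joint passes its speed limit or range.

## Working session

There is one attempt and no reset: what is moved stays moved. The work goes in short steps, Python scripts to look and compute and a tool call to move; the robot and the scene stay as the last step left them, time stands still between calls to the robot, and variables do not carry over. Pictures are saved under pics/ and viewed, about 8 in all and at most 12, crops included, and the job is handed in when it is done.

Besides the shell and the picture viewer there is one more tool, called after ">>>" in YAML: its name, and indented under it one key for each argument. apply_moves: Moves the arm, as the interface text tells. Its arguments: {"type":"object","properties":{"targets":{"type":"array"},"jaw":{"type":"number"}},"required":["targets"]}

```bash
ls; mkdir -p pics; python3 - <<'E'
from cell import *
import cv2,numpy as np
s=read_state();print(s)
ims=[]
for n in("scene","side","wrist"):
    c=calibration(n);print(n,c["fx"],c["cx"],c["cy"],np.round(c["world_from_camera"],3).tolist())
    im=get_image(n);cv2.imwrite(f"pics/{n}0.png",im[:,:,::-1])
E
```

```text
pics
{'clock': 0.0, 'qpos': array([-0.0658233 ,  0.62931427,  0.03842071,  1.51840485, -0.02697214,
        0.99633275, -0.02000596]), 'qd': array([-1.41712184e-03, -1.23567319e-04, -1.32542308e-04, -1.42270590e-03,
        3.14215683e-03, -5.23798708e-05, -2.45341755e-03]), 'tau': array([-1.11932164e-03, -5.63405585e+01,  1.22606792e+00, -1.93450052e+01,
        1.09587883e-02,  1.05136272e-02, -8.84369996e-06]), 'eef_pos': array([6.49345287e+02, 4.73208069e-02, 2.30397599e+02]), 'tool_rot': array([-1.57273775e+00, -3.59156648e-05, -1.57074744e+00]), 'force': array([-0.10193747,  0.01470715, -0.43845066]), 'torque': array([ 0.00883133, -0.00344042,  0.00885436]), 'width': 85.59283214519941}
scene 508.9714866940702 313.7366569791233 209.32014247217919 [[-0.654, 0.48, -0.585, 1451.897], [0.757, 0.403, -0.515, 777.738], [-0.011, -0.779, -0.627, 1004.625], [0.0, 0.0, 0.0, 1.0]]
side 395.2413950888975 314.5008186896679 201.50693579016848 [[-0.752, -0.363, 0.55, -177.844], [-0.659, 0.419, -0.625, 862.597], [-0.003, -0.832, -0.555, 876.844], [0.0, 0.0, 0.0, 1.0]]
wrist 318.03916362745633 321.10298165166245 199.53673695065356 [[1.0, 0.001, -0.003, 648.966], [-0.0, -0.964, -0.267, 67.759], [-0.003, 0.267, -0.964, 372.967], [0.0, 0.0, 0.0, 1.0]]
```

View pics/scene0.png

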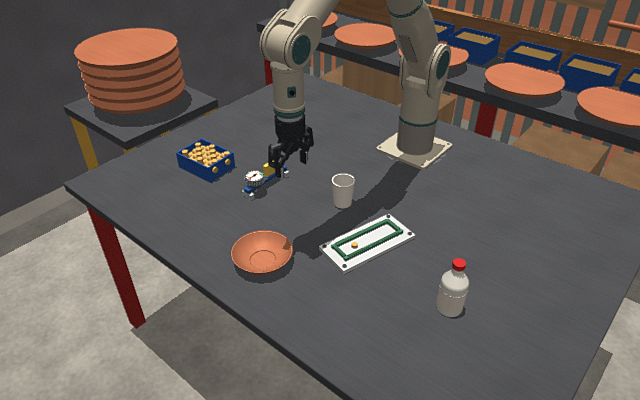

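View pics/wrist0.png

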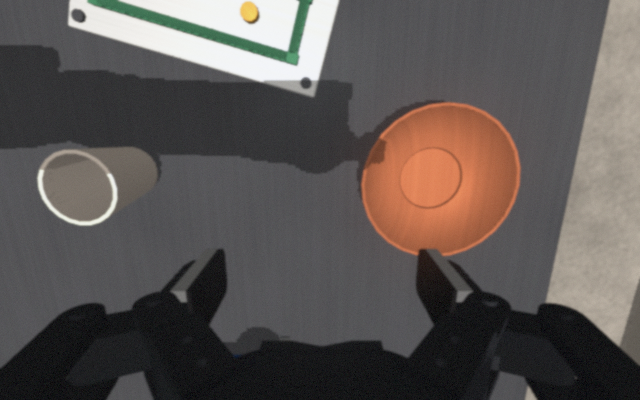

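The scene picture shows the gauge under the gripper, with its dial at about (255,177) and fin at (269,169). The stand has its anvil at (354,245), and the dish, cup and bottle stand around them. The wrist picture shows the stand at the top (anvil 250,12), the cup on the left and the dish on the right. The gauge is hidden behind the fingers.

```bash
cat > h.py <<'E'
from cell import *
import cv2,numpy as np
def ray(c,uv,z):
    T=np.array(c["world_from_camera"]);d=T[:3,:3]@[(uv[0]-c["cx"])/c["fx"],(uv[1]-c["cy"])/c["fy"],1]
    return (T[:3,3]+d*(z-T[2,3])/d[2])[:2].round(1)
def proj(c,p):
    T=np.linalg.inv(c["world_from_camera"]);q=T[:3,:3]@p+T[:3,3]
    return np.array([c["fx"]*q[0]/q[2]+c["cx"],c["fy"]*q[1]/q[2]+c["cy"]]).round(1)
E
python3 - <<'E'
from h import *
c=calibration("scene")
for n,uv,z in [("dial",(255,176),68),("fin",(269,169),70),("anvil",(354,245),26),("cA",(331,269),15),("cB",(320,241),15),("cC",(388,215),15),("cD",(414,236),15),("dish",(263,262),5),("cup",(343,178),90),("fit",(206,157),60),("bottle",(452,312),0)]: print(n,ray(c,uv,z))
a=cv2.imread("pics/scene0.png")[130:280,160:430];b=cv2.imread("pics/side0.png")
cv2.imwrite("pics/a.png",np.vstack([cv2.resize(a,(540,300),interpolation=2),cv2.resize(b,(480,300))[:, :].copy() if 0 else cv2.copyMakeBorder(cv2.resize(b,(480,300)),0,0,0,60,0)]))
E
```

```text
dial [ 569.3 -247. ]
fin [ 514.2 -238.4]
anvil [586.3 165.8]
cA [692.6 169.3]
cB [626.2  73.9]
cC [402.7 156.6]
cD [433.9 268.7]
dish [786.    1.6]
cup [422.   -5.3]
fit [ 590.6 -465.5]
bottle [601.5 486.9]
```

View pics/a.png

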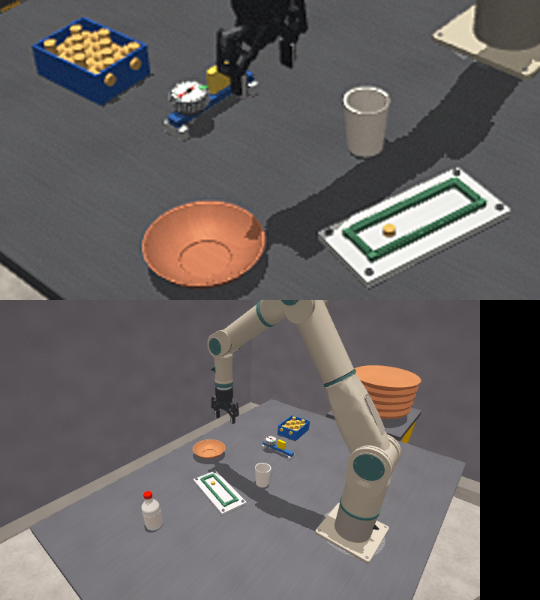

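The crop and side view confirm this: the dial end faces the dish side (+x), the stand's anvil end points the same way, and the path at z=230 is clear. I'll move over the fin and turn the tool to match.

>>> apply_moves:
  targets:
    - [1,0,-0.56,0,0,0]
    - [1,0,-0.56,0,0,0]
    - [1,0,-0.56,0,0,0]
    - [1,0,-0.56,0,0,0]
    - [1,0,-0.56,0,0,0]
    - [1,0,-0.56,0,0,0]
    - [0,0,0,0,1,0]
    - [0,0,0,0,1,0]
    - [0,0,0,0,1,0]
    - [0,0,0,0,1,0]
    - [0,0,0,0,1,0]
    - [0,0,0,0,1,0]
  jaw: 1

```text
clock: 1.65
eef_pos: [515.4, -239.8, 231.1]
tool_rot: [-1.571, -0.0, -2.413]
force: [-0.1, 0.3, -0.2]
width: 85.5
```

>>> apply_moves:
  targets:
    - [0,0,0,0,1,0]
    - [0,0,0,0,1,0]
    - [0,0,0,0,1,0]
    - [0,0,0,0,1,0]
    - [0,0,0,0,1,0]
    - [0,0,0,0,1,0]
    - [0,0,0,0,0,0]

```text
clock: 2.52
eef_pos: [515.5, -239.7, 231.0]
tool_rot: [-1.571, -0.001, 3.039]
force: [0.2, -1.0, 0.3]
width: 85.2
```

```bash
python3 - <<'E'
from h import *
s=read_state();print(s["clock"],s["eef_pos"],s["tool_rot"],s["qpos"].round(2))
c=calibration("wrist");print(np.array(c["world_from_camera"]).round(2).tolist())
cv2.imwrite("pics/w1.png",get_image("wrist")[:,:,::-1])
E
```

```text
2.525 [ 515.50362144 -239.68305058  230.9985465 ] [-1.57071124e+00 -7.46817541e-04  3.03857116e+00] [ 0.06  0.56  0.51  1.76 -0.33  0.91 -0.96]
[[-0.1, -0.96, -0.27, 581.65], [-0.99, 0.1, 0.03, -245.99], [0.0, 0.27, -0.96, 373.42], [0.0, 0.0, 0.0, 1.0]]
```

View pics/w1.png

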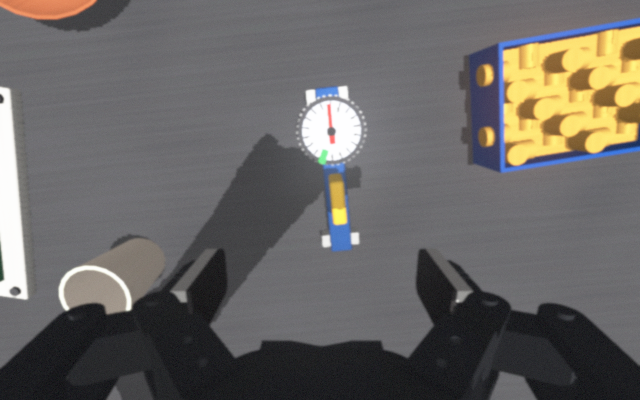

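Seen from above: dial centre at (331,131), the beam running from (326,87) to (341,249), and the fin at about (340,200). The pointer tip is near (329,104) and the green zero near (323,156).

```bash
python3 - <<'E'
from h import *
from scipy.optimize import least_squares
c=calibration("wrist")
P=np.array([[90,0,36],[48,0,67],[-90,0,36.]]);U=np.array([[326,87],[331.5,131],[341,249.]])
def W(p,P): 
    a=p[2];R=np.array([[np.cos(a),-np.sin(a),0],[np.sin(a),np.cos(a),0],[0,0,1]]);return P@R.T+[p[0],p[1],0]
f=lambda p:(np.array([proj(c,q) for q in W(p,P)])-U).ravel()
r=least_squares(f,[530,-245,-.15],x_scale=[1,1,.01],diff_step=1e-3);print(r.x,r.fun)
print("fin corners",[proj(c,q) for q in W(r.x,np.array([[2,0,80],[-42,0,80],[2,0,36],[-20,0,62]]))])
print("fin world",W(r.x,np.array([[-20,0,62.]])))
for s in[(0,95),(27,297)]:print("stand corner screws",s,ray(c,s,15))
for n,uv,z in [("cup",(95,294),90)]:print(n,ray(c,uv,z))
im=cv2.imread("pics/w1.png");h=cv2.cvtColor(im,40)
m=(abs(h[:,:,0].astype(int)-25)<8)&(h[:,:,1]>120);m[:, :300]=0;m[:,380:]=0
for r in range(165,232,6):
    x=np.where(m[r])[0];print(r,x.min() if len(x) else None,x.max() if len(x) else None)
E
```

```text
[ 5.15597158e+02 -2.51166909e+02 -1.05348294e-01] [  6.8  -1.3   1.9  -0.7 -10.2   2.1]
fin corners [array([333.3, 181. ]), array([332.7, 225. ]), array([331.7, 172.4]), array([332.3, 198.5])]
fin world [[ 495.70803776 -249.06383842   62.        ]]
stand corner screws (0, 95) [633.5  93.8]
stand corner screws (27, 297) [392.8 150.2]
cup [428.6  -1.9]
165 None None
171 None None
177 331 339
183 330 342
189 331 343
195 331 343
201 332 343
207 332 344
213 333 345
219 333 345
225 None None
231 None None
```

```bash
sed -i 's/\.round(1)//' h.py; python3 - <<'E'
from h import *
from scipy.optimize import least_squares
c=calibration("wrist")
P=np.array([[90,0,36],[48,0,67],[-90,0,36.],[-20,0,80]]);U=np.array([[326,87],[331.5,131],[341,249.],[338.5,202]])
def W(p,P): 
    a=p[2];R=np.array([[np.cos(a),-np.sin(a),0],[np.sin(a),np.cos(a),0],[0,0,1]]);return P@R.T+[p[0],p[1],0]
f=lambda p:(np.array([proj(c,q) for q in W(p,P)])-U).ravel()
r=least_squares(f,[530,-245,-.15],x_scale=[1,1,.01]);print(r.x,r.fun.round(1))
print("fin world",W(r.x,np.array([[-20,0,62.]])), "tool x wanted angle",np.pi+r.x[2])
E
```

```text
[ 5.15659712e+02 -2.54079079e+02  6.68879824e-05] [ 0.2 -1.2 -0.3 -0.8  0.5  1.4 -0.3  0.9]
fin world [[ 495.65971217 -254.08041626   62.        ]] tool x wanted angle 3.1416595415721695
```

>>> apply_moves:
  targets:
    - [0,0,0,0,-0.74,0]
    - [0.5,0,0.36,0,0,0]
    - [0,1,0,0,0,0]
    - [0,1,0,0,0,0]
    - [0,1,0,0,0,0]
    - [0,1,0,0,0,0]
    - [0,0.7,0,0,0,0]
    - [0,0,0,0,0,0]

```text
clock: 3.58
eef_pos: [494.1, -253.6, 41.6]
tool_rot: [-1.573, -0.004, -3.142]
force: [-0.1, 0.3, -0.9]
width: 85.4
```

>>> apply_moves:
  targets:
    - [0,0,0,0,0,0]
    - [0,0,0,0,0,0]
    - [0,0,0,0,0,0]
    - [0,0,0,0,0,0]
    - [0,0,0,0,0,0]
    - [0,0,0,0,0,0]
    - [0,0,0,0,0,0]
    - [0,0,0,0,0,0]
  jaw: -1

```text
clock: 4.58
eef_pos: [495.9, -254.3, 44.0]
tool_rot: [-1.571, 0.001, 3.14]
force: [-1.6, 0.2, 5.7]
width: 13.4
```

>>> apply_moves:
  targets:
    - [0,-0.4,0,0,0,0]
    - [0,-1,0,0,0,0]
    - [0,-1,0,0,0,0]
    - [0,-1,0,0,0,0]
    - [0,0,-0.5,0,0,0]
    - [0,0,-1,0,0,0]
    - [0,0,-1,0,0,0]
    - [0,0,-1,0,0,0]
    - [0,0,-1,0,0,0]
    - [0,0,-1,0,0,0]
    - [0,0,-0.5,0,0,0]
    - [0,0,0,0,0,0]

```text
clock: 6.08
eef_pos: [495.0, -12.0, 179.1]
tool_rot: [-1.572, -0.002, -3.139]
force: [0.3, -0.6, -6.5]
width: 13.3
```

```bash
python3 - <<'E'
from h import *
s=read_state();print(s["clock"],s["eef_pos"],s["tool_rot"],s["qpos"].round(2),s["force"],s["torque"],s["width"])
c=calibration("wrist");np.save("c2.npy",c,allow_pickle=True)
cv2.imwrite("pics/w2.png",get_image("wrist")[:,:,::-1])
E
```

```text
6.075 [494.9555685  -11.99570059 179.14966334] [-1.57195135e+00 -1.88250463e-03 -3.13899879e+00] [-0.36  0.53  0.49  2.01 -0.38  0.7  -1.21] [ 0.25328186 -0.619871   -6.50042683] [-0.05227744  0.07584555  0.02835639] 13.254895734215673
```

View pics/w2.png

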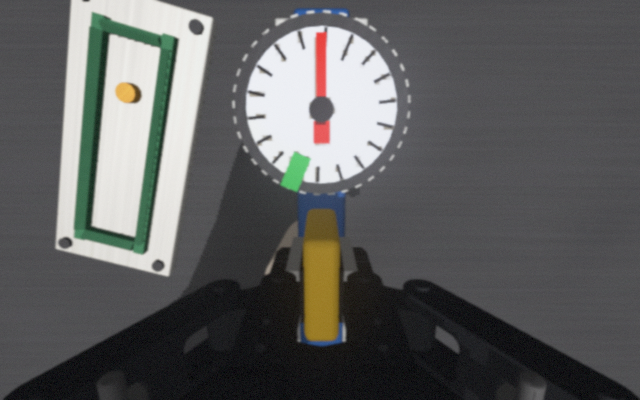

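The gauge hangs straight and level in the hand, with dial centre (321,109), pointer tip (321,35) and green zero (296,171). The stand shows plate corners (55,248), (170,276) and (213,17), with the anvil at (126,92).

```bash
python3 - <<'E'
from h import *
from scipy.optimize import least_squares
c=np.load("c2.npy",allow_pickle=True).item()
def W(p,P):
    a=p[2];R=np.array([[np.cos(a),-np.sin(a),0],[np.sin(a),np.cos(a),0],[0,0,1]]);return P@R.T+[p[0],p[1],0]
U=np.array([[55,248],[170,276],[213,17],[65,243],[158,265],[196,27],[125,92]])
def f(p):
    a,b=p[3:]
    P=np.array([[-130,60,15],[-130,-60,15],[130,-60,15],[-a,b,15],[-a,-b,15],[a,-b,15],[48,0,26]])
    return (np.array([proj(c,q) for q in W(p,P)])-U).ravel()
r=least_squares(f,[525,170,-.23,120,50],x_scale=[1,1,.01,1,1]);p=r.x;print(p,r.fun.round(1))
print("anvil",W(p,np.array([[48,0,26.]])),"fin target",W(p,np.array([[-20,0,77.]])))
print("dial now",ray(c,(321,109),203),"fin",ray(c,(321,222),215))
E
```

```text
[ 5.30814877e+02  1.74788555e+02 -2.72503916e-01  1.18539794e+02
  4.79035490e+01] [-1.   1.1 -1.5  1.1 -0.1 -0.6  1.5 -0.8  0.7 -0.   0.8 -0.6 -0.4  0.3]
anvil [[577.04367686 161.86965247  26.        ]] fin target [[511.55287668 180.17143084  77.        ]]
dial now [562.29260205 -11.35869415] fin [523.68366557 -11.45021044]
```

>>> apply_moves:
  targets:
    - [0,0,0,0,0.98,0]
    - [0,0,0,0,0.99,0]
    - [0.18,0,-0.84,0,0,0]
    - [0.18,0,-1,0,0,0]
    - [0.18,0,-1,0,0,0]
    - [0.18,0,-1,0,0,0]
    - [0.16,0,-0.9,0,0,0]
    - [0,0.8,0,0,0,0]
    - [0,0.7,0,0,0,0]
    - [0,0,0,0,0,0]
    - [0,0,0,0,0,0]

```text
clock: 7.5
eef_pos: [514.9, 176.6, 120.3]
tool_rot: [-1.571, 0.002, 2.863]
force: [0.4, 0.6, -5.4]
width: 13.1
```

```bash
python3 - <<'E'
from h import *
s=read_state();print(s["clock"],s["eef_pos"],s["tool_rot"],s["qpos"].round(2),s["force"],s["torque"],s["width"])
c=calibration("wrist");np.save("c3.npy",c,allow_pickle=True)
im=get_image("wrist")[:,:,::-1].copy()
# overlay predicted plate corners, fence top inner, from stand estimate
a=-.2725;R=np.array([[np.cos(a),-np.sin(a),0],[np.sin(a),np.cos(a),0],[0,0,1]])
for P,col in(([[130,60,15],[130,-60,15],[-130,60,15],[-130,-60,15]],(255,0,255)),([[99,30.5,30],[99,-30.5,30],[-99,30.5,30],[-99,-30.5,30],[0,30.5,30],[0,-30.5,30]],(0,255,255))):
    for q in P:
        u=proj(c,R@np.array(q,float)+[530.8,174.8,0]);cv2.circle(im,tuple(int(v) for v in u.round()),2,col,-1)
cv2.imwrite("pics/w3.png",im)
E
```

```text
7.5 [514.88624717 176.61370026 120.250268  ] [-1.57105485e+00  1.55495897e-03  2.86333702e+00] [-0.71  0.69  0.52  1.93 -0.54  0.66 -1.71] [ 0.41649713  0.58970683 -5.40922622] [ 0.02911518  0.02526504 -0.01004053] 13.122246704346855
```

View pics/w3.png

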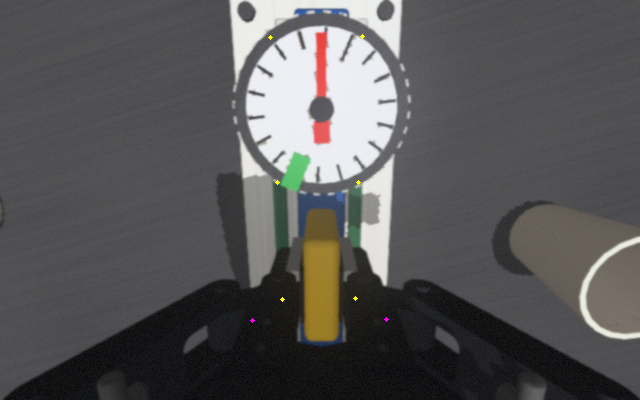

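The gauge hangs over the trough, slightly off. The holes at (247,11) and (385,9) put the stand's midline near column 316, against 321 for the gauge. I'll check the lengthwise position with these holes too.

```bash
python3 - <<'E'
from h import *
c=np.load("c3.npy",allow_pickle=True).item()
d=np.array([np.cos(.2725),-np.sin(.2725)]);n=np.array([-d[1],d[0]])
for uv in((247,11),(385,9.5)):
    v=ray(c,uv,15)-[530.8,174.8];print(v@d,v@n,"expected 118.5 +-47.9")
v=ray(c,(321,109),76+68)-[530.8,174.8];print("dial",v@d,v@n,"want 48 0")
E
```

```text
118.35455699313749 48.176943254109325 expected 118.5 +-47.9
118.75727808382847 -47.68760810711204 expected 118.5 +-47.9
dial 51.34155112681504 -2.7025801146141775 want 48 0
```

>>> apply_moves:
  targets:
    - [0.085,0,-0.068,0,-0.04,0]
    - [0,0,0,0,0,0]
    - [0,0.4,0,0,0,0]
    - [0,0.4,0,0,0,0]
    - [0,0,0,0,0,0]

```text
clock: 8.18
eef_pos: [509.7, 180.8, 85.3]
tool_rot: [-1.569, -0.004, 2.871]
force: [0.0, -1.5, -6.3]
width: 13.4
```

>>> apply_moves:
  targets:
    - [0,0,0,0,0,0]
    - [0,0,0,0,0,0]

```text
clock: 8.43
eef_pos: [511.7, 181.1, 87.6]
tool_rot: [-1.571, 0.001, 2.87]
force: [0.8, -0.7, -6.2]
width: 13.3
```

>>> apply_moves:
  targets:
    - [-0.02,0.15,0.02,0,0,0]
    - [0,0.15,0,0,0,0]
    - [0,0.12,0,0,0,0]
    - [0,0.1,0,0,0,0]
    - [0,0.08,0,0,0,0]
    - [0,0.05,0,0,0,0]
    - [0,0,0,0,0,0]
    - [0,0,0,0,0,0]

```text
clock: 9.43
eef_pos: [511.8, 180.2, 61.4]
tool_rot: [-1.571, -0.0, 2.871]
force: [-0.6, 0.7, -4.4]
width: 13.5
```

>>> apply_moves:
  targets:
    - [0,0.04,0,0,0,0]
    - [0,0.03,0,0,0,0]
    - [0,0,0,0,0,0]
    - [0,0,0,0,0,0]

```text
clock: 9.93
eef_pos: [512.0, 180.3, 59.0]
tool_rot: [-1.571, 0.0, 2.871]
force: [-2.3, -0.6, 3.9]
width: 13.6
```

>>> apply_moves:
  targets:
    - [0,0,0,0,0,0]
    - [0,0,0,0,0,0]
    - [0,0,0,0,0,0]
    - [0,0,0,0,0,0]
    - [0,-0.5,0,0,0,0]
    - [0,-1,0,0,0,0]
    - [0,-1,0,0,0,0]
    - [0,-1,0,0,0,0]
    - [0,0,0,0,0,0]
    - [0,0,0,0,0,0]
  jaw: 1

```text
clock: 11.18
eef_pos: [511.3, 180.4, 198.0]
tool_rot: [-1.571, -0.001, 2.871]
force: [-0.6, 0.8, -1.3]
width: 85.4
```

```bash
python3 - <<'E'
from h import *
s=read_state();print(s["clock"],s["eef_pos"],s["tool_rot"],s["qpos"].round(2),s["force"],s["width"])
c=calibration("wrist");np.save("c4.npy",c,allow_pickle=True)
im=get_image("wrist")[:,:,::-1].copy();cv2.imwrite("pics/w4.png",im)
E
```

```text
11.175 [511.27647716 180.40722754 198.00204244] [-1.57069912e+00 -8.83896128e-04  2.87100163e+00] [-0.79  0.59  0.61  1.87 -0.45  0.83 -1.78] [-0.61298486  0.83645208 -1.26203385] 85.4354755327434
```

View pics/w4.png

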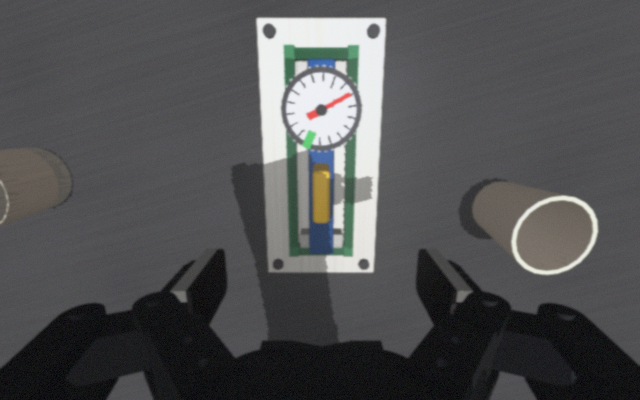

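The gauge sits in the trough with the dial centre at (321,110). The pointer has turned to (350,95) and the green zero is at (309,139). Next I'll measure the angles and work out the bezel grip.

```bash
cat >> h.py <<'E'
def measure(im,c,box=70,ctr=(560,595,140,185)):
    h=cv2.cvtColor(im,cv2.COLOR_BGR2HSV);H,S,V=[h[:,:,i].astype(int) for i in range(3)]
    D=np.array([577,162.])
    for _ in range(1):
        X={}
        u0=proj(c,np.array([D[0],D[1],83.]))
        yy,xx=np.mgrid[:400,:640]
        near=np.hypot(xx-u0[0],yy-u0[1])<box
        for n,m in(("red",((H<8)|(H>172))&(S>140)&(V>100)),("green",(abs(H-65)<15)&(S>120)&(V>120))):
            m=(m&near).astype(np.uint8)
            k,l,st,ce=cv2.connectedComponentsWithStats(m)
            y,x=np.where(m>0)
            X[n]=np.array([ray(c,(a,b),83) for a,b in zip(x,y)])
    return X
def angles(X,D):
    # world angles about D; pointer tip = red points with r>12
    o={}
    for n,P in X.items():
        v=P-D;r=np.hypot(*v.T)
        if n=="red": v=v[(r>10)&(r<30)];far=v[np.hypot(*v.T)>18].mean(0);v=v[v@far>0]
        else: v=v[(r>14)&(r<34)]
        if len(v): o[n]=(np.degrees(np.arctan2(v[:,1].mean(),v[:,0].mean())),len(v),np.hypot(*v.mean(0)))
    return o
E
python3 - <<'E'
from h import *
im=cv2.imread("pics/w4.png");c=np.load("c4.npy",allow_pickle=True).item()
# dial centre: white face centroid via bezel-enclosed bright region
D=ray(c,(321,109.5),83);print("D",D)
X=measure(im,c);print(angles(X,D))
g=cv2.cvtColor(im,6)[50:170,260:380]
cv2.imwrite("pics/z.png",cv2.resize(im[40:280,240:400],None,fx=2.5,fy=2.5,interpolation=2))
m=((g>170)).astype(np.uint8);m[:12]=0
yy,xx=np.mgrid[:120,:120];m[np.hypot(xx-61,yy-60)>36]=0
m=cv2.morphologyEx(m,cv2.MORPH_CLOSE,np.ones((9,9)));
y,x=np.where(cv2.convexHull(np.argwhere(m)[:,::-1].astype(np.int32)) is None) if 0 else np.where(m);(cx,cy),r=cv2.minEnclosingCircle(np.argwhere(m)[:,::-1].astype(np.int32))
print(cx+260,cy+50,r,ray(c,(cx+260,cy+50),83))
for z in(83,):print(angles(X,ray(c,(cx+260,cy+50),z)))
E
```

```text
D [576.60198972 162.31958124]
{'red': (np.float64(-77.50239318320372), 39, np.float64(17.370378866997065)), 'green': (np.float64(141.20866577625642), 81, np.float64(25.275660578511104))}
321.0 109.32291793823242 35.58802032470703 [576.72983383 162.28408096]
{'red': (np.float64(-77.89013770150287), 39, np.float64(17.30845079498365)), 'green': (np.float64(141.32692844115854), 81, np.float64(25.397600991145364))}
```

View pics/z.png

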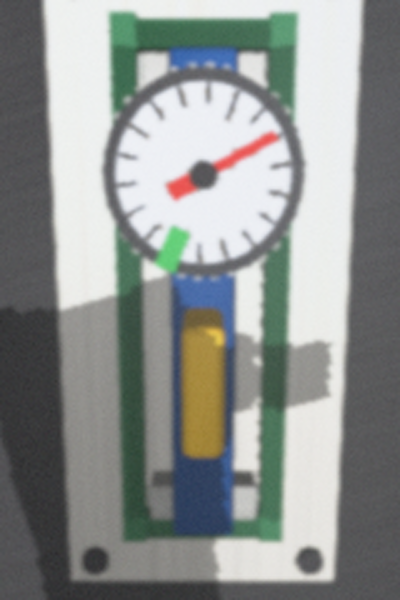

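The close-up confirms the gauge is home and aligned. The pointer is at -78° and the zero at 141° (world), so the bezel needs about +141° counter-clockwise, which I'll do in two strokes.

>>> apply_moves:
  targets:
    - [-0.85,0,0,0,0,0]
    - [-0.85,0,0,0,0,0]
    - [0,0.4,0,0,0.9,0]
    - [0,0.4,0,0,0.9,0]
    - [0,0.4,0,0,0.9,0]
    - [0,0.4,0,0,0.9,0]
    - [0,0.4,0,0,0.9,0]
    - [0,0,0,0,0,0]
    - [0,0,0,0,0,0]

```text
clock: 12.35
eef_pos: [577.3, 161.7, 118.2]
tool_rot: [-1.57, 0.0, 2.244]
force: [0.6, 0.1, -1.1]
width: 85.6
```

>>> apply_moves:
  targets:
    - [0,0.7,0,0,0,0]
    - [0,0.6,0,0,0,0]
    - [0,0.38,0,0,0,0]
    - [0,0,0,0,0,0]
    - [0,0,0,0,0,0]

```text
clock: 12.98
eef_pos: [578.1, 161.9, 52.2]
tool_rot: [-1.572, 0.001, 2.242]
force: [0.8, -0.1, 0.2]
width: 85.6
```

>>> apply_moves:
  targets:
    - [0,0,0,0,0,0]
    - [0,0,0,0,0,0]
    - [0,0,0,0,0,0]
    - [0,0,0,0,0,0]
    - [0,0,0,0,0,0]
  jaw: -1

```text
clock: 13.6
eef_pos: [577.8, 162.1, 52.7]
tool_rot: [-1.572, 0.0, 2.243]
force: [-2.0, 0.5, 6.6]
width: 62.2
```

>>> apply_moves:
  targets:
    - [0,0,0,0,-0.8,0]
    - [0,0,0,0,-0.8,0]
    - [0,0,0,0,-0.8,0]
    - [0,0,0,0,-0.8,0]
    - [0,0,0,0,-0.8,0]
    - [0,0,0,0,-0.8,0]
    - [0,0,0,0,-0.8,0]
    - [0,0,0,0,-0.8,0]
    - [0,0,0,0,-0.8,0]
    - [0,0,0,0,-0.8,0]
    - [0,0,0,0,-0.8,0]
    - [0,0,0,0,0,0]

```text
clock: 15.1
eef_pos: [577.8, 162.2, 52.7]
tool_rot: [-1.571, 0.001, -2.811]
force: [-1.9, -0.3, 5.9]
width: 62.2
```

>>> apply_moves:
  targets:
    - [0,0,0,0,0,0]
    - [0,0,0,0,0,0]
    - [0,0,0,0,0,0]
    - [0,-0.6,0,0,0,0]
    - [0,-0.6,0,0,0,0]
    - [0,-0.8,0,0,0,0]
    - [0,-0.8,0,0,0,0]
    - [0,0,0,0,0,0]
    - [0,0,0,0,0,0]
  jaw: 1

```text
clock: 16.23
eef_pos: [576.8, 162.1, 162.7]
tool_rot: [-1.571, -0.001, -2.812]
force: [0.1, 0.3, -0.5]
width: 85.5
```

```bash
cat > look.py <<'E'
import sys
from h import *
n=sys.argv[1]
s=read_state();print(s["clock"],s["eef_pos"],s["tool_rot"],s["qpos"].round(2))
c=calibration("wrist");np.save(f"c{n}.npy",c,allow_pickle=True)
im=get_image("wrist")[:,:,::-1].copy();cv2.imwrite(f"pics/w{n}.png",im)
X=measure(im,c,110);D=np.array([576.7,162.2]);print(angles(X,D))
E
python3 look.py 5
```

```text
16.225 [576.77801967 162.09172737 162.6965527 ] [-1.57106193e+00 -1.06324115e-03 -2.81198080e+00] [-0.55  0.67  0.38  1.74 -0.33  0.8  -1.26]
{'red': (np.float64(-78.0247729974133), 22, np.float64(15.77760702028031)), 'green': (np.float64(-148.37114729073954), 47, np.float64(27.194536910470426))}
```

View pics/w5.png

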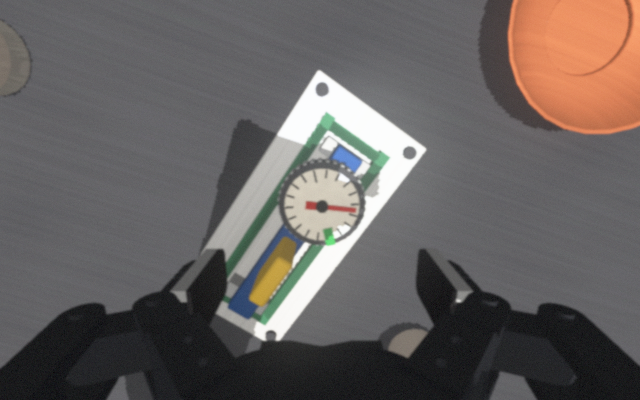

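After the first stroke the dial is at (321,207), the pointer tip at (356,210) and the green zero at (331,238). The zero has moved 70° as commanded, and the gauge is still home. About 70° remains, so I'll do the second stroke.

>>> apply_moves:
  targets:
    - [0,0,0,0,0.98,0]
    - [0,0,0,0,0.98,0]
    - [0,0,0,0,0.98,0]
    - [0,0,0,0,0.98,0]
    - [0,0,0,0,0.98,0]
    - [0,0.3,0,0,0.98,0]
    - [0,0.4,0,0,0.98,0]
    - [0,0.4,0,0,0.98,0]
    - [0,0.6,0,0,0.96,0]
    - [0,0.6,0,0,0,0]
    - [0,0.47,0,0,0,0]
    - [0,0,0,0,0,0]

```text
clock: 17.77
eef_pos: [575.9, 161.7, 50.6]
tool_rot: [-1.567, -0.002, 2.242]
force: [0.1, 0.5, -1.4]
width: 85.2
```

>>> apply_moves:
  targets:
    - [0,0,0,0,0,0]
    - [0,0,0,0,0,0]
    - [0,0,0,0,0,0]
    - [0,0,0,0,0,0]
    - [0,0,0,0,0,0]
  jaw: -1

```text
clock: 18.4
eef_pos: [578.0, 161.9, 53.8]
tool_rot: [-1.572, 0.001, 2.242]
force: [-1.8, -0.9, 7.0]
width: 62.0
```

>>> apply_moves:
  targets:
    - [0,0,0,0,-0.8,0]
    - [0,0,0,0,-0.8,0]
    - [0,0,0,0,-0.8,0]
    - [0,0,0,0,-0.8,0]
    - [0,0,0,0,-0.8,0]
    - [0,0,0,0,-0.8,0]
    - [0,0,0,0,-0.8,0]
    - [0,0,0,0,-0.8,0]
    - [0,0,0,0,-0.8,0]
    - [0,0,0,0,-0.8,0]
    - [0,0,0,0,-0.8,0]
    - [0,0,0,0,0,0]

```text
clock: 19.9
eef_pos: [578.1, 162.2, 53.8]
tool_rot: [-1.571, 0.002, -2.811]
force: [-1.6, 0.2, 6.2]
width: 62.3
```

>>> apply_moves:
  targets:
    - [0,0,0,0,0,0]
    - [0,0,0,0,0,0]
    - [0,0,0,0,0,0]
    - [0,-0.6,0,0,0,0]
    - [0,-0.6,0,0,0,0]
    - [0.6,0,0,0,0,0]
    - [0.7,0,0,0,0,0]
    - [0,0,0,0,0,0]
    - [0,0,0,0,0,0]
  jaw: 1

```text
clock: 21.02
eef_pos: [529.1, 145.5, 100.7]
tool_rot: [-1.571, 0.001, -2.812]
force: [0.2, -0.2, 0.7]
width: 85.7
```

```bash
sed -i 's/(S>140)&(V>100)/(S>110)\&(V>70)/; s/(S>120)&(V>120)/(S>90)\&(V>70)/' h.py; python3 look.py 6; python3 - <<'E'
from h import *
im=cv2.imread("pics/w6.png");c=np.load("c6.npy",allow_pickle=True).item()
u=proj(c,np.array([576.7,162.2,83.]));print(u)
x,y=int(u[0]),int(u[1]);r=75
cr=im[max(0,y-r):y+r,max(0,x-r):x+r];cv2.imwrite("pics/z6.png",cv2.resize(cr,None,fx=4,fy=4,interpolation=cv2.INTER_CUBIC))
E
```

```text
21.025 [529.14787626 145.51839327 100.69314016] [-1.57065756e+00  1.47877426e-03 -2.81208548e+00] [-0.52  0.69  0.3   1.92 -0.36  0.58 -1.22]
{'red': (np.float64(-76.91410156597733), 181, np.float64(17.28389460885567)), 'green': (np.float64(-70.52393761259916), 214, np.float64(23.638936874162372))}
[321.75314321 145.29839763]
```

View pics/z6.png

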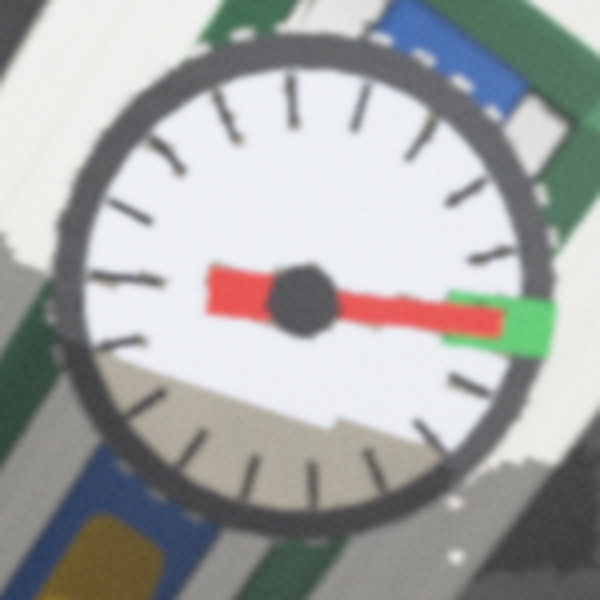

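The close-up shows the hub at (301,301), the pointer tip at (503,322), 5.9° below horizontal, and the green bar centred at about (552,329), 6.4°. They line up within about half a degree. I'll raise the hand clear and do a last check of alignment and seating.

>>> apply_moves:
  targets:
    - [0,-1,0,0,0,0]
    - [0,-1,0,0,0,0]
    - [0,-0.5,0,0,0,0]
    - [0,0,0,0,0,0]
    - [0,0,0,0,0,0]

```text
clock: 21.7
eef_pos: [527.9, 145.3, 199.7]
tool_rot: [-1.571, -0.001, -2.812]
force: [-0.8, 0.7, -0.5]
width: 85.0
```

```bash
python3 look.py 7; python3 - <<'E'
from h import *
im=cv2.imread("pics/w6.png");c=np.load("c6.npy",allow_pickle=True).item()
X=measure(im,c,75);
G=X["green"];D=np.array([576.7,162.2]);v=G-D;r=np.hypot(*v.T);far=v[(r>26.5)&(r<33)]
print("green beyond tip",np.degrees(np.arctan2(*far.mean(0)[::-1])),len(far))
v=X["red"]-D;r=np.hypot(*v.T);t=v[(r>18)&(r<26)];print("red tip",np.degrees(np.arctan2(*t.mean(0)[::-1])))
sc=get_image("scene")[:,:,::-1];w=cv2.imread("pics/w7.png")
cv2.imwrite("pics/f.png",np.vstack([cv2.resize(sc[140:290,220:440],(660,450),interpolation=2)[:300],cv2.resize(w,(480,300)).copy() if 0 else cv2.copyMakeBorder(cv2.resize(w,(480,300)),0,0,0,180,0)]))
E
```

```text
21.7 [527.93714578 145.3288583  199.6677116 ] [-1.57085866e+00 -1.08747269e-03 -2.81186030e+00] [-0.58  0.55  0.39  1.85 -0.28  0.8  -1.28]
{'red': (np.float64(-77.37551533918867), 56, np.float64(17.36226868670728)), 'green': (np.float64(-77.61812067558036), 56, np.float64(28.138401380947755))}
green beyond tip -75.76607208125876 126
red tip -77.06821750387488
```

View pics/f.png

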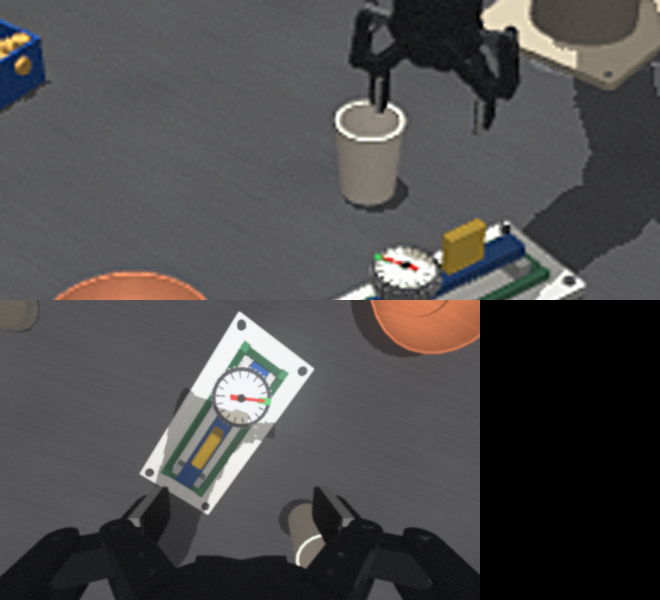

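Pointer and zero agree within about 1°. The gauge sits level in the trough, the arm is clear, and the cup is where it was. I'll hand the job in.

```bash
python3 -c "
from cell import *
print(finish_job())"
```

```text
the job is handed in; nothing more can be done
None
```

I picked the gauge up by its fin, set it down in the stand's trough with the dial over the anvil, and let go. The bezel then took two holds, each turning it about 70° counter-clockwise, to bring the green zero under the red pointer. I handed the job in at about 22 s of the 61 s allowed, with the arm clear of everything.

- **Zero mark:** in the last wrist pictures the pointer tip reads about -77.1° to -77.4°, and the green zero -75.8° to -77.6°. They agree to about 1.3° or better, where 1.3° is about 0.6 mm at the tip. The readings differ because the pointer hides part of the green bar. A raw average of the green area in the close-up read -70.5°. I set that one aside as skewed by the part the pointer covers.
- **Seating:** at set-down the tool height matched the gauge being home to within about 0.1 mm, and the stand took about 8–10 N. The anvil turned the pointer when the gauge came down. In the last pictures the gauge lies level in the trough. I did not re-measure its height after turning the bezel.
- **Other objects:** the cup's place in the scene picture matches the start to about 2 pixels. The dish, the box and the bottle were never approached, but I did not measure them again.

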